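# Stack the chilled kits and read out the temperature logger

### The arm

A 6-joint arm with a two-finger parallel gripper is mounted at the origin on the work surface. World frame = base frame: x ahead of the robot, y to its left, z up, the work surface at z = 0. Lengths are in m, angles in degrees, forces in N, time in s.
With the tool pointing down it reaches from about 0.3 to 0.75 m from the base axis. Payload 8.5 kg.
Tool frame: the origin (TCP) lies at the very end of the fingers, on their centre line; the grasp point (between the pads) lies 19 mm behind it; x points along the fingers, y is the direction in which the jaws open and shut, and the axes are right-handed (so a half turn about x gives the same grasp; the last joint's range is limited). The gripper opens to 85 mm and grips with 20 to 120 N. Pads are 22 mm wide; open, the fingers measure 114 mm over their backs; the gripper's body (76 mm by 85 mm) begins 54 mm behind the grasp point. The pads swing forward as they close: fully open they stand 13 mm farther back than shut.
Start: joints at [64.555, 21.807, 74.336, -0, 83.858, -12.336], TCP at [0.125, 0.536, 0.231] pointing down, gripper open.
Joint ranges: [-178.18, 178.18], [-50.72, 133.34], [12.68, 142.11], [-81.47, 261.47], [9.98, 163.14], [-165.26, 165.26]. Speed limits (degrees/s): [136.94, 136.94, 180, 180, 180, 180].

### API

Orientations are given as a 3x3 rotation matrix whose columns are the frame's x, y, z axes.
In Python, from rig import sensors, cams, env gives the robot as it stands.
- The arm moves only by the shell command python3 -m crank 'ROWS' [FORCE]. ROWS is a JSON object of lists of equal length, an entry for each row: "hand": the closure in counts, from 0 (fully open) to 255 (shut); "translation": the shift along the tool's x, y, z in m, a list of three; "dr": the turn, a rotation vector about the tool's x, y, z in rad, a list of three. A call has 1 to 5 rows; each row is the pose to reach, as a shift and turn from the pose commanded when the call began, along the tool's axes at that moment; what a row does not reach only later rows make up. A row lasts 1/10 s, in which the tool goes at most 50 mm and 8.59 degrees, less where a joint would pass 70% of its speed; a pose out of reach is approached as far as the arm can. A call with a gripper value outside its range is refused whole. The fingers move at their own pace and stop on an object; FORCE is the grip in N (left out, the last holds). Time passes only in rows, so rows that repeat a pose let the fingers close. It gives the time, the measured TCP pose, the force and the opening at its end, in the units of the state.
- sensors.observe(): the state, without advancing time (a new reading comes with each control period).
- cams.get_image(name): name is "scene" or "top" or "wrist"; returns (picture, depth): 384x512x3 uint8, blue, green, red; 384x512 float32, m along the optical axis (not along the pixel's ray), 0 where there is no reading.
- cams.calibration(name): a dict with "vertical_fov" (degrees; the focal length in pixels is half the picture's height over the tangent of half this angle, whatever the lens; pixels are square), "cx", "cy" (the principal point, pixels), "extrinsics" (4x4, takes a point from camera to world coordinates). Camera axes: x right, y down, z forward; pixel columns grow to the right and rows downward; lengths in m; the calibration is good to about 2 mm. A picture is of the moment at which its call begins: read the wrist's pose just before it. calibration takes no time and is no camera call; for the wrist camera it gives the pose at the moment of the call.
- env.close_job(): hands the job in, once; it reports no verdict.
The state is a dict: "time_s": time; "q": joint angles; "qvel": joint speeds; "joint_efforts": joint torques, N m; "position": TCP position; "tool_rot": TCP orientation; "ft_force": force on the tool from outside, world axes, zero at the start; "wrist_torque": the same for the moment, N m; "grip_width": finger opening in m.
Only numpy, scipy, OpenCV 4.12 (cv2) and the standard library are available. Lean on these libraries where they do the work, as an engineer would, in place of code of your own. Each camera call takes 0.05 s, during which the arm holds its last target. There are 200 camera calls.

### The job

Finish unpacking this chilled delivery: on the blue-banded carton on the ice brick, set the green-banded carton and then the purple-banded one, logger on top, each squarely on the one below; lower them, do not drop them, and leave the bottom carton where it lies. Then draw the touch reader out of its stand and hold it upright with its sprung tip on the middle of the steel logger button, pressing lightly so that the tip is about half-way in and not at its stop; finish while still holding it there, because the logger is being read. Leave the racks and everything else on the bench where they are.

Things in the scene. Friction and masses are not known exactly. Their poses are not given: they have to be found in the camera images.
- kit_bottom_center (a point): Sealed white kit carton, 100 mm long (its x axis), 60 mm wide (y), 46 mm high (z), about 0.15 to 0.3 kg. Blue band round each end. The bottom of the column: it starts lying flat on the ice brick and stays there. Point: centre of the carton, 23 mm above its underside.
- kit_plain_center (a point): Sealed white kit carton, 100 mm long (its x axis), 60 mm wide (y), 46 mm high (z), about 0.15 to 0.3 kg. Green band round each end, nothing on its lid. Starts flat on the bench. Point: centre of the carton, 23 mm above its underside. Grasp it across its 60 mm width.
- kit_logger_center (a point): Sealed white kit carton, 100 mm long (its x axis), 60 mm wide (y), 46 mm high (z), about 0.15 to 0.3 kg. Purple band round each end and the steel logger button on its lid. Starts flat on the bench. Point: centre of the carton, 23 mm above its underside. Grasp it across its 60 mm width.
- logger_top (a point): Temperature logger fixed on the purple-banded carton's lid, on its lengthwise centre line, 26 mm from the lid's centre towards the carton's +x end: a round steel button 16 mm across in a flat black holder 30 mm across, 2.5 mm thick. Point: centre of the button's top face, 8 mm above the lid (31 mm above the carton's centre).
- ice_brick: Flat pale-blue hard plastic ice brick, 120 x 80 mm, 15 mm thick, fixed on the bench; carries the blue-banded carton. Origin: centre of its underside.
- reader_stand: Grey desk stand of the reader, fixed; base 105 x 80 mm. Its sleeve, 37 mm (x) by 42 mm (y) outside with the cheeks, about 84 mm high, holds the reader leaning 20 to 24 degrees from vertical towards the stand's -x side, with 1.5 mm of play. The lower 44 mm of the reader's body are inside, 70 mm stick out; draw it out along its own length. Origin: on the bench under the stand.
- reader_grip (a point): Touch reader, 0.1 kg: white bar, 26 (x) x 22 mm (y) in section, black rubber grip, tapered grey nose, sprung brass tip. z axis: from tip to rear end. Point: on its axis, mid-grip, 78 mm above the nose end, 36 mm below the rear end, 92.5 mm above the face of the tip at rest. In the stand it is about 109 mm above the bench. Grasp it here across its 22 mm width (y).
- reader_tip (a joint): How far the reader's sprung brass tip is pushed in, in m: 0 at rest (standing 14.5 mm out of the nose), 0.009 at its stop. The tip moves along the reader's axis and takes 0.8 N to start moving, 2.5 N at 5 mm and 4 N at its stop.
- reader_tip_face (a point): Centre of the flat face of the reader's brass tip, 11.6 mm across; moves with the tip. Its z axis is the reader's z axis.
- green_rack: Green block tube rack full of capped tubes with red, blue and grey caps, 105 x 205 mm, 102 mm high. Origin: centre of its underside. Not part of the job.
- white_rack: White foam tube rack full of capped tubes, mostly red caps, 120 x 200 mm, 108 mm high. Origin: centre of its underside. Not part of the job.
- tip_box: Closed red pipette-tip box, 85 x 120 mm, 67 mm high. Origin: centre of its underside. Not part of the job.
- disinfectant: White disinfectant bottle with a blue cap, 68 mm across, 190 mm high. Origin: centre of its underside. Not part of the job.
- timer: Small white square bench timer lying flat, 62 x 62 mm, 18 mm high. Origin: centre of its underside. Not part of the job.
- marker: Black marker pen with a blue cap lying on the bench, 120 mm long, 13 mm thick; x axis along it towards the cap. Origin: on the bench under it, 40 mm from its blunt end. Not part of the job.
- specimen_jar: Clear specimen jar with a yellow lid, 58 mm across, 70 mm high. Origin: centre of its underside. Not part of the job.

How it is judged:
By the outcome, as a careful person would: the job done as asked, in the order asked, and still so for the second after the job is handed in, while the arm keeps its last pose, push and grip.
It also fails if it takes over 70 s, if anything falls off the work surface, if the arm or the gripper's body presses on something with over 40 N, if the wrist force passes 120 N, or if a joint passes its speed limit or range.

## Working session

There is one attempt and no reset: what is moved stays moved. The work goes in short steps, Python scripts to look and compute and a shell command to move; the robot and the scene stay as the last step left them, time stands still between calls to the robot, and variables do not carry over. Pictures are saved under pics/ and viewed, about 8 in all and at most 12, crops included, and the job is handed in when it is done.

```bash
ls; mkdir -p pics; python3 - <<'E'
from rig import sensors,cams
import cv2,numpy as np
s=sensors.observe();print(s)
for n in ("scene","top"):
    im,d=cams.get_image(n);cv2.imwrite(f"pics/{n}0.png",im);np.save(f"pics/{n}0.npy",d)
    c=cams.calibration(n);print(n,c)
print(cams.calibration("wrist"))
a=cv2.imread("pics/scene0.png");b=cv2.imread("pics/top0.png")
E
```

```text
pics
{'time_s': 0.0, 'q': array([ 6.45558240e+01,  2.18417243e+01,  7.43861346e+01, -1.20998246e-03,
        8.38596548e+01, -1.23360750e+01]), 'qvel': array([-0.02466217,  0.02081224, -0.02847382,  0.11456029, -0.06944208,
        0.03565361]), 'joint_efforts': array([ 1.02076989e-03, -4.48457873e+01, -2.31274974e+01, -1.28283295e-04,
        4.70937928e-03, -3.61547634e-06]), 'position': array([0.12460859, 0.53538135, 0.23069678]), 'tool_rot': array([[-6.37259161e-04,  2.26786322e-01,  9.73944330e-01],
       [-1.38827064e-03,  9.73943389e-01, -2.26787011e-01],
       [-9.99998833e-01, -1.49662042e-03, -3.05813554e-04]]), 'ft_force': array([ 0.41780928, -0.14911424, -0.25390561]), 'wrist_torque': array([-0.01902046,  0.05906426, -0.05859121]), 'grip_width': 0.0855095664453894}
scene {'vertical_fov': 57.61403882992626, 'cx': 255.597969568528, 'cy': 190.15981324326918, 'extrinsics': array([[-0.85520405,  0.2899666 , -0.42958748,  1.07983582],
       [ 0.51806052,  0.50298521, -0.69182308,  0.87550087],
       [ 0.01547056, -0.81420222, -0.58037524,  0.76860376],
       [ 0.        ,  0.        ,  0.        ,  1.        ]])}
top {'vertical_fov': 49.637020490183716, 'cx': 261.55860057417084, 'cy': 190.68817153035138, 'extrinsics': array([[ 0.00434924, -0.99392728,  0.10995294,  0.45842957],
       [-0.99997494, -0.00370862,  0.00603011,  0.05094691],
       [-0.00558572, -0.10997641, -0.9939185 ,  1.14765951],
       [ 0.        ,  0.        ,  0.        ,  1.        ]])}
{'vertical_fov': 71.46419192448899, 'cx': 253.1045123046686, 'cy': 191.86066932730097, 'extrinsics': array([[ 0.22693558,  0.92187716,  0.31407444,  0.04457508],
       [ 0.97390813, -0.21421916, -0.07492063,  0.55548679],
       [-0.00178686,  0.32288181, -0.94643761,  0.37318694],
       [ 0.        ,  0.        ,  0.        ,  1.        ]])}
```

View pics/scene0.png

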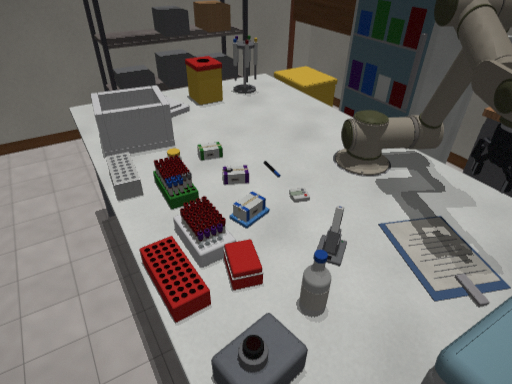

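View pics/top0.png

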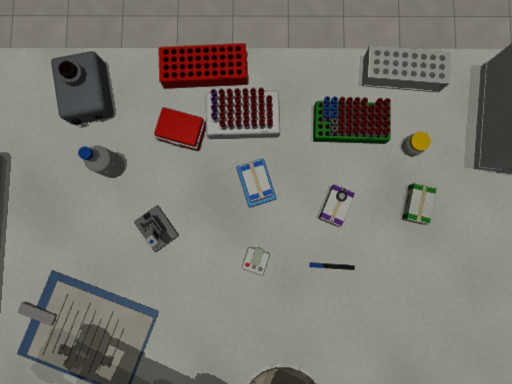

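The scene view shows the three cartons: green band (210,151), purple (235,175) and blue on its brick (250,208). The reader leans in its stand at (335,235). In the top view they are at (420,203), (337,205), (256,183) and (155,228). The logger is at (341,196), towards +x on the image.

```bash
cat > h.py <<'E'
import numpy as np,cv2
from rig import sensors,cams
def f_of(c): return 192/np.tan(np.radians(c["vertical_fov"]/2))
def cloud(d,c):
    f=f_of(c);v,u=np.mgrid[:384,:512]
    P=np.stack([(u-c["cx"])/f*d,(v-c["cy"])/f*d,d],-1)
    T=c["extrinsics"];return P@T[:3,:3].T+T[:3,3]
def ray(c,uv,z):
    f=f_of(c);T=c["extrinsics"]
    r=T[:3,:3]@np.array([(uv[0]-c["cx"])/f,(uv[1]-c["cy"])/f,1]);o=T[:3,3]
    return o+r*(z-o[2])/r[2]
def lid(W,xy,z,r=.07,tol=.006):
    "rect fit of points within tol of height z near xy -> centre, long-axis yaw, sizes, mean z"
    m=(abs(W[...,2]-z)<tol)&(np.hypot(W[...,0]-xy[0],W[...,1]-xy[1])<r)
    P=W[m];
    if len(P)<20: return None
    (cx,cy),(w,h),a=cv2.minAreaRect((P[:,:2]*1000).astype(np.float32))
    if w<h: w,h,a=h,w,a+90
    return [round(cx/1000,4),round(cy/1000,4)],round((a+90)%180-90,1),(round(w,1),round(h,1)),round(np.median(P[:,2]),4),len(P)
def snap(name,tag):
    c=cams.calibration(name);im,d=cams.get_image(name);cv2.imwrite(f"pics/{tag}.png",im);np.save(f"pics/{tag}.npy",d);return im,d,c
E
python3 - <<'E'
from h import *
c=cams.calibration("top");d=np.load("pics/top0.npy");W=cloud(d,c);im=cv2.imread("pics/top0.png")
print(d.min(),np.median(W[300,300:380,2]))
for n,uv,z in(("blue",(256,183),.061),("purple",(337,205),.046),("green",(420,203),.046)):
    p=ray(c,uv,z);print(n,p,lid(W,p,z))
print("logger",ray(c,(341,196),.054))
# reader & stand
p=ray(c,(155,228),.05);print(p)
m=(np.hypot(W[...,0]-p[0],W[...,1]-p[1])<.1)&(W[...,2]>.09);P=W[m];print(len(P),P.min(0),P.max(0))
for z in np.arange(.09,.17,.01):
    k=abs(P[:,2]-z)<.005
    if k.any():print(z,P[k].mean(0),k.sum())
m=(np.hypot(W[...,0]-p[0],W[...,1]-p[1])<.09)&(W[...,2]>.006)&(W[...,2]<.06);P=W[m]
print(cv2.minAreaRect((P[:,:2]*1000).astype(np.float32)),np.median(P[:,2]))
for n,uv,z in(("jar",(420,142),.07),("timer",(256,261),.018),("mark0",(311,265),.01),("mark1",(354,267),.01),("disinf",(88,154),.19)):print(n,ray(c,uv,z).round(3))
E
```

```text
0.0 0.0010807866070888794
blue [0.59899989 0.07229764 0.061     ] ([0.608, 0.0729], 17.8, (100.4, 59.9), np.float64(0.0629), 846)
purple [ 0.54279284 -0.14297613  0.046     ] ([0.5441, -0.1436], -22.7, (101.3, 60.5), np.float64(0.0476), 807)
green [ 0.54898021 -0.36322845  0.046     ] ([0.5493, -0.3664], -12.7, (100.8, 61.8), np.float64(0.0471), 874)
logger [ 0.56607135 -0.15250464  0.054     ]
[0.47979653 0.33823813 0.05      ]
184 [0.43473551 0.30834827 0.09012236] [0.48145067 0.35073194 0.15039011]
0.09 [0.47460391 0.33790754 0.09230504] 7
0.09999999999999999 [0.4722683  0.33440113 0.10039126] 15
0.10999999999999999 [0.46884803 0.32840408 0.10988089] 15
0.11999999999999998 [0.46448386 0.32818515 0.12020999] 18
0.12999999999999998 [0.46104669 0.32580117 0.1294466 ] 17
0.13999999999999996 [0.44818969 0.32099008 0.14074129] 73
0.14999999999999997 [0.45280283 0.32568349 0.14729008] 39
((484.4599609375, 338.39990234375), (168.55975341796875, 165.6914825439453), 64.36604309082031) 0.013916682486291743
jar [ 0.709 -0.36   0.07 ]
timer [0.393 0.072 0.018]
mark0 [ 0.383 -0.077  0.01 ]
mark1 [ 0.378 -0.193  0.01 ]
disinf [0.65  0.465 0.19 ]
```

```bash
cat >> h.py <<'E'
from scipy.spatial.transform import Rotation as Ro
def down(yaw): # tool x down, tool y at world yaw(deg)
    a=np.radians(yaw);x=np.array([0,0,-1.]);y=np.array([np.cos(a),np.sin(a),0]);return np.column_stack([x,y,np.cross(x,y)])
def go(p,R=None):
    s=sensors.observe();T=s["tool_rot"]
    print("t",round(s["time_s"],2),"shift",(T.T@(np.array(p)-s["position"])).round(4),"dr",Ro.from_matrix(T.T@R).as_rotvec().round(4) if R is not None else "", "now",s["position"].round(4),"F",s["ft_force"].round(1),"w",round(s["grip_width"],4),"q",s["q"].round(0))
E
R='[0,-0.196,0.155]'
python3 -m crank '{"hand":[0,0,0,0,0],"translation":[[0,-0.039,0.031],[0,-0.078,0.062],[0,-0.117,0.093],[0,-0.157,0.124],[0,-0.196,0.155]],"dr":[[0,0,0],[0,0,0],[0,0,0],[0,0,0],[0,0,0]]}'
python3 -m crank '{"hand":[0,0,0,0,0],"translation":[[0,-0.039,0.031],[0,-0.078,0.062],[0,-0.117,0.093],[0,-0.157,0.124],[0,-0.196,0.155]],"dr":[[0,0,0],[0,0,0],[0,0,0],[0,0,0],[0,0,0]]}'
python3 -m crank '{"hand":[0,0,0,0,0],"translation":[[0,-0.039,0.031],[0,-0.078,0.062],[0,-0.117,0.093],[0,-0.157,0.124],[0,-0.196,0.155]],"dr":[[0,0,0],[0,0,0],[0,0,0],[0,0,0],[0,0,0]]}'
python3 -c "
from h import *
go([.549,-.366,.2],down(77.3))"
```

```text
time_s: 0.6
position: [0.2311, 0.3082, 0.2311]
tool_rot: [[-0.0, 0.226, 0.974], [-0.0, 0.974, -0.226], [-1.0, -0.0, -0.0]]
ft_force: [1.9, 0.8, 1.0]
grip_width: 0.0854
time_s: 1.1
position: [0.3376, 0.0823, 0.2314]
tool_rot: [[0.0, 0.227, 0.974], [0.0, 0.974, -0.227], [-1.0, 0.0, 0.0]]
ft_force: [1.3, 1.6, -0.8]
grip_width: 0.0855
time_s: 1.6
position: [0.444, -0.1435, 0.2311]
tool_rot: [[-0.0, 0.227, 0.974], [0.0, 0.974, -0.227], [-1.0, 0.0, -0.0]]
ft_force: [0.4, 1.3, 1.0]
grip_width: 0.0856
t 1.6 shift [ 0.031  -0.1928  0.1529] dr [-0.0078 -0.0004 -0.0002] now [ 0.444  -0.1435  0.2311] F [0.4 1.3 1. ] w 0.0856 q [ -32.   13.   87.    0.   80. -109.]
```

```bash
python3 -m crank '{"hand":[0,0,0,0,0],"translation":[[0.01,-0.039,0.031],[0.02,-0.078,0.062],[0.031,-0.117,0.092],[0.031,-0.156,0.122],[0.031,-0.193,0.153]],"dr":[[-0.008,0,0],[-0.008,0,0],[-0.008,0,0],[-0.008,0,0],[-0.008,0,0]]}'
python3 -m crank '{"hand":[0],"translation":[[0,0,0]],"dr":[[0,0,0]]}'
python3 - <<'E'
from h import *
im,d,c=snap("wrist","w1");W=cloud(d,c);r=lid(W,(.549,-.366),.046);print(r)
go([*r[0],.2],down(r[1]+90))
E
```

```text
time_s: 2.1
position: [0.5491, -0.3658, 0.1994]
tool_rot: [[-0.001, 0.219, 0.976], [0.001, 0.976, -0.219], [-1.0, 0.001, -0.001]]
ft_force: [-0.6, 0.1, 0.7]
grip_width: 0.0855
time_s: 2.2
position: [0.5497, -0.3688, 0.1975]
tool_rot: [[-0.001, 0.222, 0.975], [0.0, 0.975, -0.222], [-1.0, 0.0, -0.001]]
ft_force: [-1.5, 1.9, -1.2]
grip_width: 0.0854
([0.5469, -0.3671], -13.1, (101.1, 60.1), np.float64(0.0457), 4470)
t 2.25 shift [-0.0019 -0.0015 -0.0018] dr [ 0.0057 -0.0021 -0.0011] now [ 0.549  -0.366   0.1981] F [0.1 0.6 0.4] w 0.0854 q [ -44.   34.   58.   -0.   88. -121.]
```

View pics/w1.png

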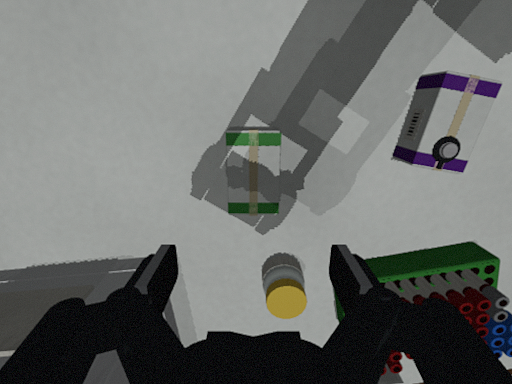

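The close view shows the green-banded carton at (253,172), centred between the jaws. The jar at (285,300) and the racks are clear of it.

```bash
python3 -m crank '{"hand":[0,0,0,0,0],"translation":[[0.04,-0.0015,-0.002],[0.08,-0.0015,-0.002],[0.12,-0.0015,-0.002],[0.155,-0.0015,-0.002],[0.186,-0.0015,-0.002]],"dr":[[0.006,0,0],[0.006,0,0],[0.006,0,0],[0.006,0,0],[0.006,0,0]]}'
python3 -m crank '{"hand":[90,130,255,255,255],"translation":[[0,0,0],[0,0,0],[0,0,0],[0,0,0],[0,0,0]],"dr":[[0,0,0],[0,0,0],[0,0,0],[0,0,0],[0,0,0]]}' 45
python3 -m crank '{"hand":[255,255,255,255,255],"translation":[[0,0,0],[0,0,0],[-0.005,0,0],[-0.02,0,0],[-0.05,0,0]],"dr":[[0,0,0],[0,0,0],[0,0,0],[0,0,0],[0,0,0]]}'
python3 -m crank '{"hand":[255,255,255,255,255],"translation":[[-0.04,0,0],[-0.08,0,0],[-0.12,0,0],[-0.12,0,0],[-0.12,0,0]],"dr":[[0,0,0],[0,0,0],[0,0,0],[0,0,0],[0,0,0]]}'
python3 - <<'E'
from h import *
go([.59,.07,.2],down(17.8+90))
s=sensors.observe()
im,d,c=snap("wrist","w2");W=cloud(d,c);p=s["position"]
print(lid(W,p[:2],p[2]+.034,.08,.008))
E
```

```text
time_s: 2.75
position: [0.546, -0.3633, 0.013]
tool_rot: [[-0.001, 0.224, 0.975], [0.001, 0.975, -0.224], [-1.0, 0.001, -0.001]]
ft_force: [0.4, -0.0, -0.4]
grip_width: 0.0854
time_s: 3.25
position: [0.547, -0.3652, 0.0155]
tool_rot: [[0.001, 0.225, 0.974], [-0.001, 0.974, -0.225], [-1.0, -0.001, 0.002]]
ft_force: [-1.2, 0.7, 2.9]
grip_width: 0.0592
time_s: 3.75
position: [0.5458, -0.3643, 0.0635]
tool_rot: [[-0.003, 0.225, 0.974], [0.003, 0.974, -0.225], [-1.0, 0.002, -0.004]]
ft_force: [-0.4, -0.3, -2.6]
grip_width: 0.0594
time_s: 4.25
position: [0.5466, -0.365, 0.1854]
tool_rot: [[0.001, 0.225, 0.974], [-0.001, 0.974, -0.225], [-1.0, -0.001, 0.001]]
ft_force: [-0.3, 0.6, -3.7]
grip_width: 0.0594
t 4.25 shift [-0.015   0.4336 -0.0555] dr [-0.5374  0.0011  0.0012] now [ 0.5466 -0.365   0.1854] F [-0.3  0.6 -3.7] w 0.0594 q [ -44.   35.   60.   -0.   85. -121.]
([0.5435, -0.3629], -12.9, (89.5, 87.0), np.float64(0.2156), 19860)
```

```bash
python3 -m crank '{"hand":[255,255,255,255,255],"translation":[[-0.02,0.03,0],[-0.035,0.07,-0.01],[-0.035,0.11,-0.01],[-0.035,0.15,-0.015],[-0.035,0.19,-0.02]],"dr":[[0,0,0],[-0.1,0,0],[-0.2,0,0],[-0.3,0,0],[-0.4,0,0]]}'
python3 -m crank '{"hand":[255,255,255,255,255],"translation":[[0,0.02,-0.02],[0,0.05,-0.04],[0,0.075,-0.06],[0,0.09,-0.065],[0,0.09,-0.065]],"dr":[[0,0,0],[-0.05,0,0],[-0.1,0,0],[-0.137,0,0],[-0.137,0,0]]}'
python3 - <<'E'
from h import *
im,d,c=snap("wrist","w3");W=cloud(d,c);print(lid(W,(.605,.073),.061))
print(np.nanpercentile(W[...,2][d>0],[5,50]))
go([.607,.073,.22],down(107.8))
E
```

```text
time_s: 4.8
position: [0.5693, -0.1736, 0.2177]
tool_rot: [[-0.003, -0.176, 0.984], [0.002, 0.984, 0.176], [-1.0, 0.002, -0.003]]
ft_force: [1.4, 0.1, -2.6]
grip_width: 0.0592
time_s: 5.3
position: [0.4895, -0.0965, 0.2188]
tool_rot: [[-0.002, -0.307, 0.952], [0.001, 0.952, 0.307], [-1.0, 0.001, -0.001]]
ft_force: [0.6, -0.8, -1.9]
grip_width: 0.0592
([0.5763, 0.0716], 17.1, (46.3, 44.1), np.float64(0.0605), 661)
[-0.00149979  0.0001726 ]
t 5.35 shift [-0.0011  0.1269  0.1631] dr [-0.0002 -0.0006 -0.0004] now [ 0.4904 -0.0976  0.2189] F [ 0.1 -0.6 -2.3] w 0.0596 q [ -25.   17.   83.   -0.   79. -133.]
```

View pics/w3.png

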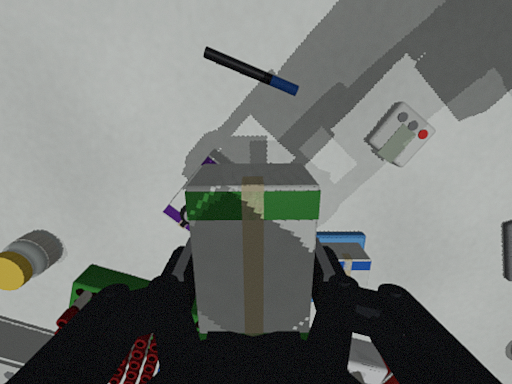

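The held carton is in the middle of the view. The blue one at (345,250) is half hidden by the gripper, so I'll move forward for a clear look.

```bash
python3 -m crank '{"hand":[255,255,255,255,255],"translation":[[0,0,0.035],[0,0,0.07],[0,0,0.11],[0,0,0.15],[0,0,0.175]],"dr":[[0,0,0],[0,0,0],[0,0,0],[0,0,0],[0,0,0]]}'
python3 -m crank '{"hand":[255,255],"translation":[[0,0,0],[0,0,0]],"dr":[[0,0,0],[0,0,0]]}'
python3 - <<'E'
from h import *
im,d,c=snap("wrist","w4");W=cloud(d,c);r=lid(W,(.605,.073),.061);print(r)
go([*r[0],.22],down(r[1]+90))
# held lid outline
s=sensors.observe();p=s["position"];Q=(W-p)@s["tool_rot"]
m=(abs(Q[...,0]+.036)<.008)&(abs(Q[...,1])<.027)&(d>0);print(Q[m].min(0),Q[m].max(0),np.median(Q[m][:,0]))
E
```

```text
time_s: 5.85
position: [0.6598, -0.0445, 0.2175]
tool_rot: [[-0.001, -0.304, 0.953], [0.0, 0.953, 0.304], [-1.0, 0.0, -0.001]]
ft_force: [0.1, -0.1, -2.6]
grip_width: 0.0592
time_s: 6.05
position: [0.6574, -0.0452, 0.2178]
tool_rot: [[-0.002, -0.305, 0.952], [0.0, 0.952, 0.305], [-1.0, 0.001, -0.002]]
ft_force: [-0.9, -0.8, -1.8]
grip_width: 0.0593
([0.6059, 0.0723], 17.9, (100.8, 61.2), np.float64(0.0606), 4617)
t 6.1 shift [-0.0015  0.1276 -0.0128] dr [-0.0032 -0.0013 -0.0005] now [ 0.6569 -0.0453  0.2184] F [-0.3 -0.2 -2.1] w 0.0594 q [ -14.   34.   56.   -0.   90. -122.]
[-0.03168955 -0.02699787 -0.04711698] [-0.02800077  0.02699885  0.04133818] -0.029577167861758305
```

```bash
cat >> h.py <<'E'
def held(W,s,y=.025):
    Q=(W-s["position"])@s["tool_rot"];m=(abs(Q[...,0]+.03)<.012)&(abs(Q[...,1])<y)&(Q[...,2]<.03)
    Q=Q[m];k=Q[:,2]<0;print("held lid x",np.percentile(Q[:,0],[5,50,95]).round(4))
    # -z edge per y-bin
    print("edge z",[round(Q[abs(Q[:,1]-b)<.004][:,2].min(),4) for b in(-.02,-.01,0,.01,.02)])
E
python3 - <<'E'
from h import *
c=cams.calibration("wrist");W=cloud(np.load("pics/w4.npy"),c);held(W,sensors.observe())
E
```

```text
held lid x [-0.0311 -0.0302 -0.0286]
edge z [np.float64(-0.0473), np.float64(-0.0475), np.float64(-0.0478), np.float64(-0.0475), np.float64(-0.0476)]
```

```bash
python3 -m crank '{"hand":[255,255,255,255,255],"translation":[[0,0.03,-0.004],[0,0.07,-0.008],[0,0.11,-0.015],[0,0.1276,-0.015],[0,0.1276,-0.015]],"dr":[[0,0,0],[-0.003,0,0],[-0.003,0,0],[-0.003,0,0],[-0.003,0,0]]}'
python3 -m crank '{"hand":[255,255,255,255,255],"translation":[[0.03,0,0],[0.06,0,0],[0.09,0,0],[0.11,0,0],[0.12,0,0]],"dr":[[0,0,0],[0,0,0],[0,0,0],[0,0,0],[0,0,0]]}'
python3 -m crank '{"hand":[255,255],"translation":[[0,0,0],[0,0,0]],"dr":[[0,0,0],[0,0,0]]}'
python3 - <<'E'
from h import *
for i in range(3):
    cams.get_image("scene");go([.604,.0717,.0768],down(107.9))
E
```

```text
time_s: 6.6
position: [0.6028, 0.0738, 0.2201]
tool_rot: [[0.001, -0.31, 0.951], [0.0, 0.951, 0.31], [-1.0, -0.0, 0.001]]
ft_force: [0.1, -0.9, -2.0]
grip_width: 0.0592
time_s: 7.1
position: [0.6035, 0.0708, 0.0974]
tool_rot: [[-0.003, -0.306, 0.952], [-0.0, 0.952, 0.306], [-1.0, 0.001, -0.003]]
ft_force: [-0.1, -0.1, -2.5]
grip_width: 0.0589
time_s: 7.3
position: [0.6045, 0.0717, 0.1003]
tool_rot: [[0.002, -0.307, 0.952], [-0.0, 0.952, 0.307], [-1.0, -0.001, 0.002]]
ft_force: [-1.1, 0.6, -1.0]
grip_width: 0.0592
t 7.35 shift [ 0.0238  0.     -0.0007] dr [0.0003 0.0021 0.001 ] now [0.6046 0.0719 0.1006] F [ 0.2  0.3 -2.4] w 0.0593 q [  -4.   34.   76.   -0.   70. -112.]
t 7.4 shift [ 0.0239 -0.0002 -0.0007] dr [0.0006 0.0023 0.0011] now [0.6045 0.0721 0.1007] F [-0.4  0.3 -2.2] w 0.0594 q [  -4.   34.   76.   -0.   70. -112.]
t 7.45 shift [ 0.0238 -0.0003 -0.0006] dr [0.0007 0.0021 0.0009] now [0.6044 0.0722 0.1006] F [ 0.6  0.7 -2.1] w 0.059 q [  -4.   34.   76.   -0.   70. -112.]
```

```bash
python3 -m crank '{"hand":[255,255,255,255,255],"translation":[[0.01,0,0],[0.018,0,0],[0.021,0,0],[0.0225,0,0],[0.0225,0,0]],"dr":[[0,0,0],[0,0,0],[0,0,0],[0,0,0],[0,0,0]]}'
python3 -m crank '{"hand":[255,255,255],"translation":[[0.001,0,0],[0.001,0,0],[0.001,0,0]],"dr":[[0,0,0],[0,0,0],[0,0,0]]}'
python3 -m crank '{"hand":[255,255,255],"translation":[[0.001,0,0],[0.001,0,0],[0.001,0,0]],"dr":[[0,0,0],[0,0,0],[0,0,0]]}'
```

```text
time_s: 7.95
position: [0.6038, 0.0724, 0.0768]
tool_rot: [[0.0, -0.308, 0.951], [0.0, 0.951, 0.308], [-1.0, -0.0, 0.0]]
ft_force: [-0.3, -0.5, -2.6]
grip_width: 0.0592
time_s: 8.25
position: [0.6041, 0.0724, 0.0765]
tool_rot: [[0.001, -0.308, 0.951], [0.0, 0.951, 0.308], [-1.0, -0.0, 0.001]]
ft_force: [-3.2, -0.1, 5.5]
grip_width: 0.0594
time_s: 8.55
position: [0.6041, 0.0724, 0.0765]
tool_rot: [[0.002, -0.308, 0.951], [-0.0, 0.951, 0.308], [-1.0, -0.001, 0.002]]
ft_force: [-5.2, 1.0, 13.3]
grip_width: 0.0591
```

```bash
python3 -m crank '{"hand":[255,255,60,0,0],"translation":[[-0.001,0,0],[-0.001,0,0],[-0.001,0,0],[-0.001,0,0],[-0.001,0,0]],"dr":[[0,0,0],[0,0,0],[0,0,0],[0,0,0],[0,0,0]]}'
python3 -m crank '{"hand":[0,0,0,0,0],"translation":[[0,0,0],[-0.02,0,0],[-0.05,0,0],[-0.09,0,0],[-0.13,0,0]],"dr":[[0,0,0],[0,0,0],[0,0,0],[0,0,0],[0,0,0]]}'
python3 -m crank '{"hand":[0,0],"translation":[[-0.03,0,0],[-0.03,0,0]],"dr":[[0,0,0],[0,0,0]]}'
python3 - <<'E'
from h import *
im,d,c=snap("wrist","w5");W=cloud(d,c);print(lid(W,(.605,.073),.107))
m=(abs(W[...,2]-.055)<.06)
go([.545,-.1436,.21],down(67.3))
E
```

```text
time_s: 9.05
position: [0.6038, 0.0724, 0.0755]
tool_rot: [[-0.0, -0.308, 0.951], [-0.0, 0.951, 0.308], [-1.0, 0.0, -0.0]]
ft_force: [0.3, -0.5, -0.1]
grip_width: 0.0855
time_s: 9.55
position: [0.6035, 0.0724, 0.207]
tool_rot: [[-0.001, -0.308, 0.951], [0.0, 0.951, 0.308], [-1.0, 0.0, -0.001]]
ft_force: [1.1, -0.6, 0.8]
grip_width: 0.0855
time_s: 9.75
position: [0.6051, 0.0724, 0.2404]
tool_rot: [[0.009, -0.308, 0.951], [-0.001, 0.951, 0.308], [-1.0, -0.003, 0.008]]
ft_force: [0.4, 0.2, 0.0]
grip_width: 0.085
([0.6061, 0.074], 18.4, (100.4, 60.1), np.float64(0.1067), 4962)
t 9.8 shift [ 0.0274 -0.1872 -0.1231] dr [7.094e-01 4.100e-03 1.000e-04] now [0.6043 0.0724 0.2376] F [ 0.4  0.2 -0.7] w 0.0855 q [  -4.   27.   64.    0.   88. -112.]
```

View pics/w5.png

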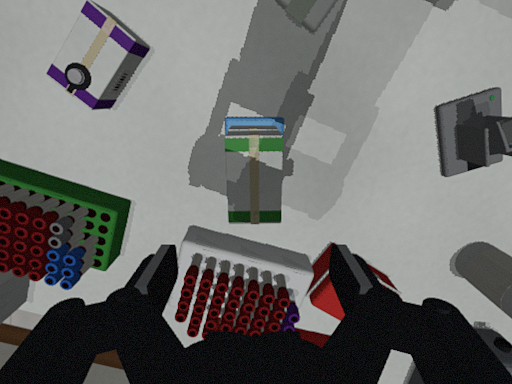

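The green carton sits squarely on the blue one at (253,180). The purple one is at (95,60).

```bash
python3 -m crank '{"hand":[0,0,0,0,0],"translation":[[0,-0.038,-0.025],[0,-0.075,-0.05],[0.01,-0.112,-0.074],[0.02,-0.15,-0.098],[0.027,-0.187,-0.123]],"dr":[[0.142,0,0],[0.284,0,0],[0.426,0,0],[0.568,0,0],[0.71,0,0]]}'
python3 -m crank '{"hand":[0,0],"translation":[[0,0,0],[0,0,0]],"dr":[[0,0,0],[0,0,0]]}'
python3 - <<'E'
from h import *
im,d,c=snap("wrist","w6");W=cloud(d,c);r=lid(W,(.545,-.1436),.046);print(r)
go([*r[0],.0155],down(r[1]+90))
E
```

```text
time_s: 10.3
position: [0.5431, -0.1447, 0.2066]
tool_rot: [[-0.003, 0.392, 0.92], [0.001, 0.92, -0.392], [-1.0, 0.0, -0.003]]
ft_force: [1.0, -0.2, -0.2]
grip_width: 0.0855
time_s: 10.5
position: [0.5437, -0.1439, 0.2074]
tool_rot: [[-0.002, 0.387, 0.922], [0.001, 0.922, -0.387], [-1.0, 0.0, -0.003]]
ft_force: [-0.2, -0.7, 0.3]
grip_width: 0.0851
([0.5417, -0.1437], -23.0, (100.8, 60.3), np.float64(0.0458), 4110)
t 10.55 shift [ 0.1924 -0.0016 -0.0017] dr [ 0.0053 -0.0018 -0.0004] now [ 0.5441 -0.143   0.2079] F [0.5 0.  0.3] w 0.0854 q [-27.  24.  75.   0.  81. -94.]
```

```bash
python3 -m crank '{"hand":[0,0,0,0,0],"translation":[[0.04,-0.001,-0.0015],[0.085,-0.001,-0.0015],[0.13,-0.001,-0.0015],[0.165,-0.001,-0.0015],[0.192,-0.001,-0.0015]],"dr":[[0.005,0,0],[0.005,0,0],[0.005,0,0],[0.005,0,0],[0.005,0,0]]}'
python3 -m crank '{"hand":[90,130,255,255,255],"translation":[[0,0,0],[0,0,0],[0,0,0],[0,0,0],[0,0,0]],"dr":[[0,0,0],[0,0,0],[0,0,0],[0,0,0],[0,0,0]]}' 45
python3 -m crank '{"hand":[255,255,255,255,255],"translation":[[0,0,0],[0,0,0],[-0.005,0,0],[-0.02,0,0],[-0.05,0,0]],"dr":[[0,0,0],[0,0,0],[0,0,0],[0,0,0],[0,0,0]]}'
python3 -m crank '{"hand":[255,255,255,255,255],"translation":[[-0.04,0,0],[-0.08,0,0],[-0.13,0,0],[-0.16,0,0],[-0.18,0,0]],"dr":[[0,0,0],[0,0,0],[-0.06,0,0],[-0.18,0,0],[-0.32,0,0]]}'
python3 - <<'E'
from h import *
im,d,c=snap("wrist","w7");W=cloud(d,c);held(W,sensors.observe())
go([.65,-.045,.25],down(108.1))
E
```

```text
time_s: 11.05
position: [0.5422, -0.1417, 0.0145]
tool_rot: [[-0.002, 0.388, 0.922], [0.001, 0.922, -0.388], [-1.0, 0.0, -0.002]]
ft_force: [1.1, -0.7, 0.1]
grip_width: 0.0858
time_s: 11.55
position: [0.543, -0.1437, 0.0177]
tool_rot: [[0.001, 0.391, 0.92], [-0.001, 0.92, -0.391], [-1.0, -0.0, 0.002]]
ft_force: [-0.1, 0.7, -1.9]
grip_width: 0.0591
time_s: 12.05
position: [0.5414, -0.1433, 0.0658]
tool_rot: [[-0.004, 0.391, 0.92], [0.002, 0.92, -0.391], [-1.0, 0.0, -0.005]]
ft_force: [0.2, -0.5, -2.1]
grip_width: 0.0594
time_s: 12.55
position: [0.5427, -0.1439, 0.2498]
tool_rot: [[0.003, 0.077, 0.997], [-0.002, 0.997, -0.077], [-1.0, -0.001, 0.003]]
ft_force: [0.7, -0.1, -3.0]
grip_width: 0.0592
held lid x [-0.0291 -0.026  -0.0249]
edge z [np.float64(-0.0506), np.float64(-0.0507), np.float64(-0.0512), np.float64(-0.0508), np.float64(-0.0505)]
t 12.6 shift [0.0024 0.1063 0.0994] dr [-0.3852  0.006   0.0042] now [ 0.5434 -0.1442  0.2521] F [-0.4  0.1  1.6] w 0.0596 q [ -27.   22.   70.   -0.   87. -113.]
```

```bash
python3 -m crank '{"hand":[255,255,255,255,255],"translation":[[0,0.03,0.01],[0,0.07,0.015],[0,0.115,0.025],[0,0.16,0.035],[0,0.2,0.04]],"dr":[[-0.07,0,0],[-0.15,0,0],[-0.23,0,0],[-0.31,0,0],[-0.386,0,0]]}'
python3 -m crank '{"hand":[255,255,255],"translation":[[0,0.015,0.01],[0,0.02,0.013],[0,0.02,0.013]],"dr":[[0,0,0],[0,0,0],[0,0,0]]}'
python3 -c "
from h import *
for i in range(3):
    cams.get_image('scene');go([.6065,.0735,.148],down(108.2))"
```

```text
time_s: 13.1
position: [0.5989, 0.0543, 0.2457]
tool_rot: [[-0.002, -0.3, 0.954], [0.0, 0.954, 0.3], [-1.0, 0.001, -0.001]]
ft_force: [0.1, -1.0, -2.2]
grip_width: 0.0593
time_s: 13.4
position: [0.6051, 0.075, 0.2462]
tool_rot: [[-0.001, -0.298, 0.955], [-0.0, 0.955, 0.298], [-1.0, -0.0, -0.001]]
ft_force: [0.7, -0.1, -3.0]
grip_width: 0.0593
t 13.45 shift [ 0.0984 -0.0011  0.0012] dr [-0.0157 -0.0009  0.0002] now [0.6051 0.0742 0.2464] F [ 0.  -0.2 -2. ] w 0.0595 q [  -4.   27.   63.   -0.   90. -111.]
t 13.5 shift [ 0.0986 -0.0007  0.0013] dr [-0.0161 -0.0006  0.0002] now [0.6051 0.0738 0.2466] F [ 0.2  0.5 -2.1] w 0.0591 q [  -4.   27.   63.   -0.   90. -111.]
t 13.55 shift [ 0.0987 -0.0006  0.0013] dr [-0.0162 -0.0004  0.0002] now [0.6051 0.0737 0.2467] F [-0.2  0.1 -2.3] w 0.0594 q [  -4.   27.   63.   -0.   90. -111.]
```

```bash
python3 -m crank '{"hand":[255,255,255,255,255],"translation":[[0.02,-0.0005,0.0012],[0.05,-0.0005,0.0012],[0.08,-0.0005,0.0012],[0.095,-0.0005,0.0012],[0.099,-0.0005,0.0012]],"dr":[[-0.016,0,0],[-0.016,0,0],[-0.016,0,0],[-0.016,0,0],[-0.016,0,0]]}'
python3 -m crank '{"hand":[255,255,255,255,255],"translation":[[0.008,0,0],[0.014,0,0],[0.017,0,0],[0.018,0,0],[0.018,0,0]],"dr":[[0,0,0],[0,0,0],[0,0,0],[0,0,0],[0,0,0]]}'
python3 -c "
from h import *
for i in range(3):
    cams.get_image('scene');go([.6065,.0735,.126],down(108.2))"
python3 -m crank '{"hand":[255,255,255],"translation":[[0.001,0,0],[0.0015,0,0],[0.0015,0,0]],"dr":[[0,0,0],[0,0,0],[0,0,0]]}'
```

```text
time_s: 14.05
position: [0.6057, 0.0739, 0.146]
tool_rot: [[-0.004, -0.313, 0.95], [0.0, 0.95, 0.313], [-1.0, 0.001, -0.003]]
ft_force: [-0.5, -0.3, -0.6]
grip_width: 0.0593
time_s: 14.55
position: [0.6066, 0.0752, 0.1301]
tool_rot: [[0.001, -0.315, 0.949], [-0.0, 0.949, 0.315], [-1.0, -0.0, 0.0]]
ft_force: [1.2, -0.0, -1.4]
grip_width: 0.059
t 14.6 shift [ 0.0042 -0.0016 -0.0007] dr [0.0026 0.0006 0.0003] now [0.6067 0.0752 0.1302] F [ 0.3 -1.  -1.5] w 0.0591 q [  -4.   33.   73.   -0.   74. -112.]
t 14.65 shift [ 0.0042 -0.0016 -0.0007] dr [0.0027 0.0007 0.0003] now [0.6067 0.0752 0.1302] F [ 0.8 -0.1 -1.5] w 0.0591 q [  -4.   33.   73.    0.   74. -112.]
t 14.7 shift [ 0.0042 -0.0016 -0.0007] dr [0.0026 0.0007 0.0003] now [0.6067 0.0752 0.1302] F [-0.3  0.  -2. ] w 0.0595 q [  -4.   33.   73.   -0.   74. -112.]
time_s: 15.0
position: [0.6065, 0.0752, 0.1282]
tool_rot: [[-0.0, -0.315, 0.949], [-0.0, 0.949, 0.315], [-1.0, 0.0, -0.0]]
ft_force: [-0.1, 0.1, -2.3]
grip_width: 0.0592
```

```bash
python3 -m crank '{"hand":[255,255,255,255],"translation":[[0,-0.0012,-0.0005],[0.0015,-0.0012,-0.0005],[0.0015,-0.0012,-0.0005],[0.0015,-0.0012,-0.0005]],"dr":[[0,0,0],[0,0,0],[0,0,0],[0,0,0]]}'
python3 -m crank '{"hand":[255,255,255],"translation":[[0.001,0,0],[0.001,0,0],[0.001,0,0]],"dr":[[0,0,0],[0,0,0],[0,0,0]]}'
```

```text
time_s: 15.4
position: [0.6064, 0.0739, 0.1268]
tool_rot: [[-0.0, -0.315, 0.949], [-0.0, 0.949, 0.315], [-1.0, -0.0, -0.0]]
ft_force: [-0.0, 0.3, -1.3]
grip_width: 0.0595
time_s: 15.7
position: [0.6064, 0.0739, 0.1258]
tool_rot: [[-0.0, -0.315, 0.949], [-0.0, 0.949, 0.315], [-1.0, -0.0, -0.0]]
ft_force: [-0.5, -0.3, -2.3]
grip_width: 0.0592
```

```bash
python3 -m crank '{"hand":[255,255,255],"translation":[[0.001,0,0],[0.001,0,0],[0.001,0,0]],"dr":[[0,0,0],[0,0,0],[0,0,0]]}'
python3 -m crank '{"hand":[255,255,255],"translation":[[0.0005,0,0],[0.0005,0,0],[0.0005,0,0]],"dr":[[0,0,0],[0,0,0],[0,0,0]]}'
python3 -m crank '{"hand":[255,255,255],"translation":[[0.0005,0,0],[0.0005,0,0],[0.0005,0,0]],"dr":[[0,0,0],[0,0,0],[0,0,0]]}'
```

```text
time_s: 16.0
position: [0.6064, 0.0739, 0.1248]
tool_rot: [[-0.0, -0.315, 0.949], [-0.0, 0.949, 0.315], [-1.0, 0.0, -0.0]]
ft_force: [0.0, 0.0, -2.4]
grip_width: 0.0594
time_s: 16.3
position: [0.6065, 0.0739, 0.1246]
tool_rot: [[0.0, -0.315, 0.949], [-0.0, 0.949, 0.315], [-1.0, -0.0, 0.0]]
ft_force: [-0.7, -0.5, 0.8]
grip_width: 0.0594
time_s: 16.6
position: [0.6065, 0.0739, 0.1246]
tool_rot: [[0.001, -0.315, 0.949], [-0.0, 0.949, 0.315], [-1.0, -0.0, 0.001]]
ft_force: [-3.0, 0.1, 4.6]
grip_width: 0.0593
```

```bash
python3 -m crank '{"hand":[255,60,0,0,0],"translation":[[-0.0005,0,0],[-0.0005,0,0],[-0.0005,0,0],[-0.0005,0,0],[-0.0005,0,0]],"dr":[[0,0,0],[0,0,0],[0,0,0],[0,0,0],[0,0,0]]}'
python3 -m crank '{"hand":[0,0,0,0,0],"translation":[[0,0,0],[-0.02,0,0],[-0.05,0,0],[-0.09,0,0],[-0.13,0,0]],"dr":[[0,0,0],[0,0,0],[0,0,0],[0,0,0],[0,0,0]]}'
python3 -m crank '{"hand":[0,0],"translation":[[-0.02,0,0],[-0.02,0,0]],"dr":[[0,0,0],[0,0,0]]}'
python3 - <<'E'
from h import *
im,d,c=snap("wrist","w8");W=cloud(d,c);print(lid(W,(.606,.073),.153)); print("lid2",lid(W,(.606,.073),.161,.07,.003))
it,dt,ct=snap("top","top1")
# reader: zoom of both
a=cv2.resize(it[180:270,100:220],(600,450),interpolation=cv2.INTER_CUBIC);cv2.imwrite("pics/t1z.png",a)
go([.47,.33,.3])
E
```

```text
time_s: 17.1
position: [0.6065, 0.0739, 0.1242]
tool_rot: [[-0.0, -0.315, 0.949], [0.0, 0.949, 0.315], [-1.0, 0.0, -0.0]]
ft_force: [-0.6, 0.6, 0.4]
grip_width: 0.0856
time_s: 17.6
position: [0.6061, 0.0739, 0.2556]
tool_rot: [[-0.001, -0.315, 0.949], [0.0, 0.949, 0.315], [-1.0, 0.0, -0.001]]
ft_force: [0.8, -0.5, 0.6]
grip_width: 0.0856
time_s: 17.8
position: [0.6072, 0.0739, 0.2777]
tool_rot: [[0.006, -0.315, 0.949], [-0.0, 0.949, 0.315], [-1.0, -0.002, 0.006]]
ft_force: [0.3, -0.1, 0.2]
grip_width: 0.0852
([0.6067, 0.0749], 18.4, (101.2, 60.3), np.float64(0.1528), 5112)
lid2 ([0.6311, 0.0831], 88.7, (15.5, 15.4), np.float64(0.1606), 174)
t 17.9 shift [-0.0262  0.286  -0.0487] dr  now [0.6062 0.0739 0.2737] F [-0.5 -0.3 -0.9] w 0.0855 q [  -4.   27.   59.   -0.   94. -112.]
```

View pics/w8.png

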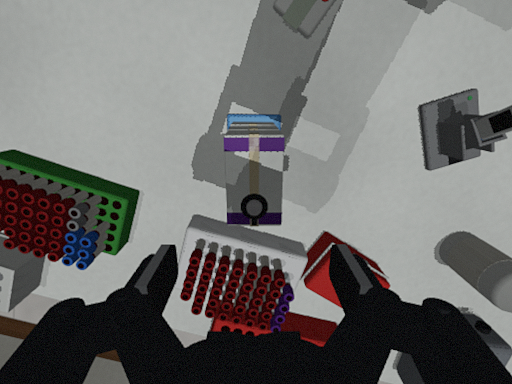

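View pics/t1z.png

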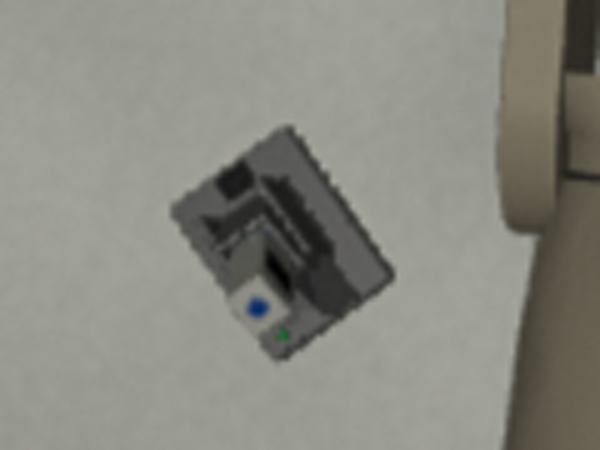

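The purple carton sits squarely on the stack, with the logger button at (254,207) and its measured top at (0.631, 0.083, 0.161). The stand zoom shows the reader's rear end (blue dot at (258,307)) leaning towards the robot. Next I go to the reader for a close look.

```bash
python3 -m crank '{"hand":[0,0,0,0,0],"translation":[[-0.01,0.043,-0.01],[-0.016,0.086,-0.02],[-0.016,0.13,-0.03],[-0.016,0.173,-0.04],[-0.016,0.216,-0.05]],"dr":[[0,0,0],[-0.07,0,0],[-0.14,0,0],[-0.22,0,0],[-0.29,0,0]]}'
python3 -c "
from h import *
go([.455,.32,.29],down(125))"
```

```text
time_s: 18.4
position: [0.4894, 0.2643, 0.2886]
tool_rot: [[-0.003, -0.575, 0.818], [-0.001, 0.818, 0.575], [-1.0, 0.001, -0.003]]
ft_force: [1.1, 0.1, -0.7]
grip_width: 0.085
t 18.4 shift [-0.0014  0.0654  0.0039] dr [ 0.0023 -0.003  -0.001 ] now [0.4894 0.2643 0.2886] F [ 1.1  0.1 -0.7] w 0.085 q [  16.   21.   67.    0.   93. -109.]
```

```bash
python3 -m crank '{"hand":[0,0,0,0],"translation":[[0,0.04,0],[0,0.065,0],[0,0.065,0],[0,0.065,0]],"dr":[[0,0,0],[0,0,0],[0,0,0],[0,0,0]]}'
python3 - <<'E'
from h import *
im,d,c=snap("wrist","w9");W=cloud(d,c)
r=d[d>0].size;print(r)
P=W[(W[...,2]>.006)&(W[...,2]<.014)&(np.hypot(W[...,0]-.48,W[...,1]-.338)<.085)];print("base",len(P),cv2.minAreaRect((P[:,:2]*1000).astype(np.float32)),np.median(P[:,2]))
m=(W[...,2]>.095)&(np.hypot(W[...,0]-.46,W[...,1]-.328)<.07)&(W[...,2]<.17)
v,u=np.nonzero(m);print("mask px",u.min(),u.max(),v.min(),v.max(),W[m].max(0))
z=W[m]
for h in np.arange(.10,.15,.005):
    k=abs(z[:,2]-h)<.0025
    if k.sum()>5:print(h.round(3),z[k].mean(0).round(4),k.sum())
cv2.imwrite("pics/w9z.png",cv2.resize(im[60:300,140:460],(800,600),interpolation=cv2.INTER_CUBIC))
E
```

```text
time_s: 18.8
position: [0.4535, 0.3163, 0.2891]
tool_rot: [[-0.002, -0.574, 0.819], [-0.001, 0.819, 0.574], [-1.0, 0.0, -0.002]]
ft_force: [1.1, -0.8, -0.3]
grip_width: 0.0854
195826
base 2027 ((477.0189514160156, 345.99273681640625), (104.58189392089844, 80.11831665039062), 36.410037994384766) 0.011433226227059112
mask px 252 271 164 189 [0.47331421 0.34799229 0.14631503]
0.105 [0.4677 0.3387 0.1068] 10
0.12 [0.4638 0.3339 0.1204] 15
0.13 [0.457  0.3357 0.1314] 6
0.135 [0.4405 0.3186 0.136 ] 75
0.14 [0.4437 0.3208 0.1401] 214
0.145 [0.4509 0.3266 0.1441] 162
```

View pics/w9z.png

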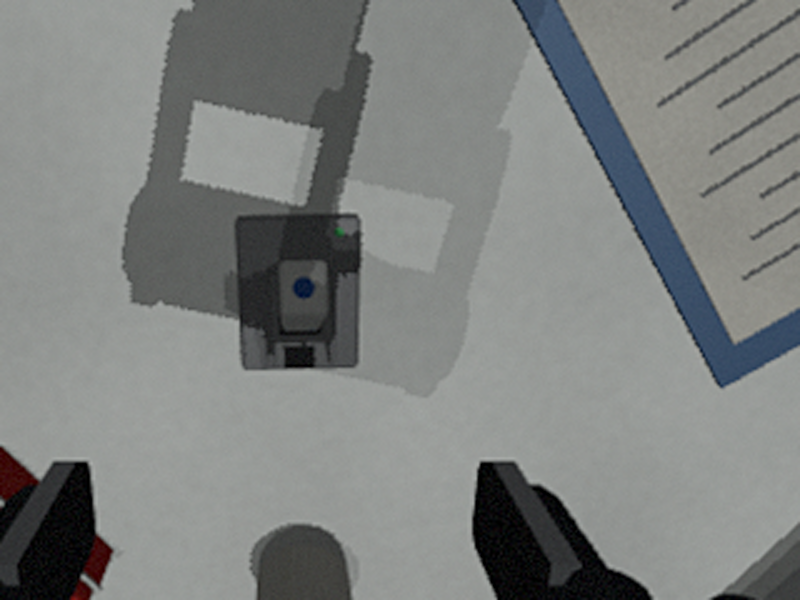

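The reader is seen almost end-on, with the blue dot of its rear face at zoom (304,288) and the stand square in the view.

```bash
python3 - <<'E'
from h import *
c=cams.calibration("wrist");d=np.load("pics/w9.npy");W=cloud(d,c);im=cv2.imread("pics/w9.png")
m=(W[...,2]>.131)&(np.hypot(W[...,0]-.446,W[...,1]-.322)<.03)&(W[...,2]<.16)
P=W[m]
for _ in range(6):
    C=P.mean(0);n=np.linalg.svd(P-C)[2][2];n*=np.sign(n[2]);e=(P-C)@n;P=P[abs(e)<max(.0012,1.5*e.std())] if _<5 else P
print(len(P),"C",C.round(4),"n",n.round(3),"lean",np.degrees(np.arccos(n[2])).round(1),"dir",np.degrees(np.arctan2(n[1],n[0])).round(1),"std",e.std())
# axes in the face
y=np.array([-np.sin(np.radians(36.4)),np.cos(np.radians(36.4)),0]);x=np.cross(y,n)
q=np.c_[(P-C)@x,(P-C)@y]*1000;print(cv2.minAreaRect(q.astype(np.float32)))
# blue dot
hsv=cv2.cvtColor(im,cv2.COLOR_BGR2HSV);b=cv2.inRange(hsv,(105,120,40),(130,255,255));b[:, :240]=0;b[:,285:]=0;b[:160]=0;b[200:]=0
v,u=np.nonzero(b);print("dot",u.mean(),v.mean(),len(u),ray(c,(u.mean(),v.mean()),C[2]).round(4), W[v,u].mean(0).round(4))
a=np.radians(22);L=np.array([-np.cos(np.radians(36.4)),-np.sin(np.radians(36.4)),0])
for lean in(20,22,24):
    a=np.radians(lean);zr=np.sin(a)*L+np.cos(a)*np.array([0,0,1]);R=np.column_stack([-zr,y,np.cross(-zr,y)])
    D=W[v,u].mean(0);g=D-.036*zr;print(lean,"grip",g.round(4));go(g+.019*-zr,R)
E
```

```text
338 C [0.4456 0.3217 0.1414] n [-0.321 -0.225  0.92 ] lean 23.1 dir -144.9 std 0.0005616743290739454
((-0.43985843658447266, 0.018486976623535156), (21.384567260742188, 23.99407958984375), 88.490234375)
dot 260.921568627451 174.72549019607843 51 [0.4459 0.3212 0.1414] [0.4459 0.3211 0.1417]
20 grip [0.4558 0.3284 0.1079]
t 18.85 shift [0.1992 0.0094 0.0156] dr [-0.0252 -0.351   0.0043] now [0.454  0.3158 0.2893] F [-0.1  0.3  0.6] w 0.0855 q [  23.   20.   67.   -0.   93. -102.]
22 grip [0.4567 0.3291 0.1084]
t 18.85 shift [0.1985 0.0095 0.0174] dr [-0.0252 -0.3859  0.0048] now [0.454  0.3158 0.2893] F [-0.1  0.3  0.6] w 0.0855 q [  23.   20.   67.   -0.   93. -102.]
24 grip [0.4576 0.3298 0.1088]
t 18.85 shift [0.1977 0.0095 0.0191] dr [-0.0251 -0.4208  0.0052] now [0.454  0.3158 0.2893] F [-0.1  0.3  0.6] w 0.0855 q [  23.   20.   67.   -0.   93. -102.]
```

```bash
python3 -m crank '{"hand":[0,0,0,0,0],"translation":[[0.02,0.0095,-0.01],[0.05,0.0095,-0.017],[0.085,0.0095,-0.017],[0.115,0.0095,-0.017],[0.115,0.0095,-0.017]],"dr":[[-0.02,-0.13,0],[-0.025,-0.27,0],[-0.025,-0.403,0.005],[-0.025,-0.403,0.005],[-0.025,-0.403,0.005]]}'
python3 -m crank '{"hand":[0],"translation":[[0,0,0]],"dr":[[0,0,0]]}'
python3 - <<'E'
from h import *
im,d,c=snap("wrist","w10");W=cloud(d,c)
hsv=cv2.cvtColor(im,cv2.COLOR_BGR2HSV);b=cv2.inRange(hsv,(105,120,40),(130,255,255))
q=np.hypot(W[...,0]-.446,W[...,1]-.321)<.012;v,u=np.nonzero((b>0)&q);D=W[v,u].mean(0);print("dot",len(u),u.mean(),v.mean(),D.round(4))
a=np.radians(23);f=np.radians(36.2);y=np.array([-np.sin(f),np.cos(f),0]);zr=np.array([-np.cos(f)*np.sin(a),-np.sin(f)*np.sin(a),np.cos(a)]);R=np.column_stack([-zr,y,np.cross(-zr,y)])
go(D-.055*zr,R)
E
```

```text
time_s: 19.35
position: [0.431, 0.3117, 0.17]
tool_rot: [[0.306, -0.592, 0.746], [0.228, 0.806, 0.546], [-0.924, 0.003, 0.382]]
ft_force: [-0.4, -0.5, 1.0]
grip_width: 0.0853
time_s: 19.45
position: [0.4355, 0.314, 0.1761]
tool_rot: [[0.315, -0.593, 0.741], [0.232, 0.806, 0.545], [-0.92, -0.0, 0.391]]
ft_force: [0.4, 0.7, 0.0]
grip_width: 0.0854
dot 111 253.53153153153153 216.88288288288288 [0.4455 0.3219 0.1415]
t 19.5 shift [ 0.0925  0.0005 -0.0035] dr [ 0.003   0.0032 -0.0003] now [0.4364 0.3146 0.1773] F [0.6 0.1 1.3] w 0.0855 q [  20.   15.   98.    9.   44. -112.]
```

```bash
python3 -m crank '{"hand":[0,0,0,0,0],"translation":[[0.025,0.0005,-0.003],[0.05,0.0005,-0.003],[0.075,0.0005,-0.003],[0.0925,0.0005,-0.003],[0.0925,0.0005,-0.003]],"dr":[[0.003,0.003,0],[0.003,0.003,0],[0.003,0.003,0],[0.003,0.003,0],[0.003,0.003,0]]}'
python3 -m crank '{"hand":[120,170,255,255,255],"translation":[[0,0,0],[0,0,0],[0,0,0],[0,0,0],[0,0,0]],"dr":[[0,0,0],[0,0,0],[0,0,0],[0,0,0],[0,0,0]]}' 40
python3 -m crank '{"hand":[255,255,255,255,255],"translation":[[0,0,0],[0,0,0],[0,0,0],[0,0,0],[0,0,0]],"dr":[[0,0,0],[0,0,0],[0,0,0],[0,0,0],[0,0,0]]}'
```

```text
time_s: 20.0
position: [0.4628, 0.3355, 0.0891]
tool_rot: [[0.313, -0.592, 0.743], [0.231, 0.806, 0.545], [-0.921, 0.001, 0.389]]
ft_force: [-0.3, 0.5, 1.2]
grip_width: 0.0856
time_s: 20.5
position: [0.4612, 0.3349, 0.0897]
tool_rot: [[0.314, -0.591, 0.743], [0.232, 0.806, 0.544], [-0.921, 0.001, 0.39]]
ft_force: [-1.8, -0.7, 3.8]
grip_width: 0.0211
time_s: 21.0
position: [0.4612, 0.3349, 0.0897]
tool_rot: [[0.314, -0.591, 0.743], [0.232, 0.806, 0.544], [-0.921, 0.001, 0.391]]
ft_force: [-1.4, -1.6, 6.8]
grip_width: 0.0216
```

```bash
python3 -m crank '{"hand":[255,255,255,255,255],"translation":[[-0.005,0,0],[-0.015,0,0],[-0.025,0,0],[-0.04,0,0],[-0.055,0,0]],"dr":[[0,0,0],[0,0,0],[0,0,0],[0,0,0],[0,0,0]]}'
python3 -m crank '{"hand":[255,255,255,255,255],"translation":[[-0.015,0,0],[-0.03,0,0],[-0.06,0,0],[-0.09,0,0],[-0.11,0,0]],"dr":[[0,0,0],[0,0,0],[0,0,0],[0,0,0],[0,0,0]]}'
python3 - <<'E'
from h import *
snap("scene","s1");im=cv2.imread("pics/s1.png");cv2.imwrite("pics/s1z.png",cv2.resize(im[130:280,230:430],(800,600),interpolation=cv2.INTER_CUBIC))
go([.44,.315,.3],down(126.5))
E
```

```text
time_s: 21.5
position: [0.4427, 0.3215, 0.1403]
tool_rot: [[0.312, -0.592, 0.744], [0.23, 0.806, 0.545], [-0.922, 0.001, 0.388]]
ft_force: [0.6, -0.1, -2.3]
grip_width: 0.0215
time_s: 22.0
position: [0.408, 0.296, 0.2431]
tool_rot: [[0.314, -0.591, 0.743], [0.231, 0.806, 0.544], [-0.921, 0.001, 0.39]]
ft_force: [0.6, -0.1, -0.2]
grip_width: 0.0217
t 22.05 shift [-0.0356 -0.0035  0.0552] dr [-0.0038  0.4044  0.0014] now [0.4083 0.2961 0.2456] F [0.6 2.2 2.5] w 0.0215 q [  19.    7.   96.    8.   55. -111.]
```

View pics/s1z.png

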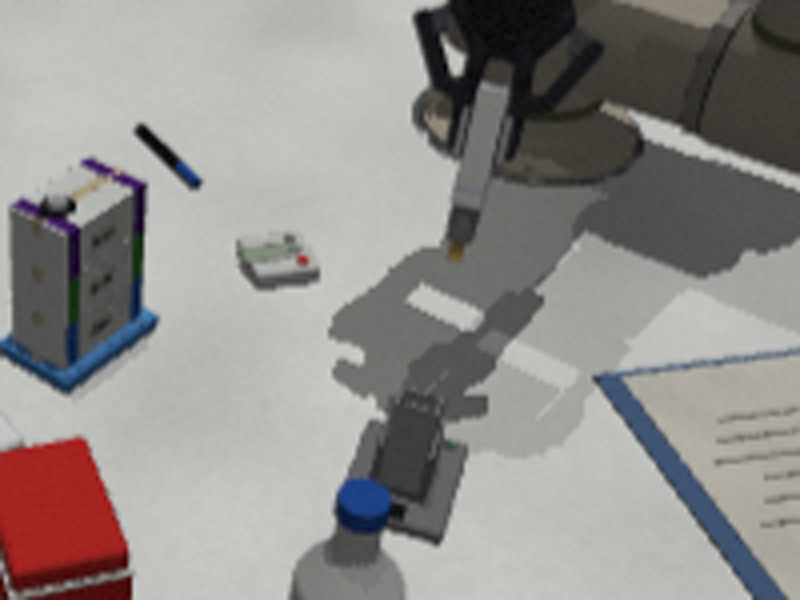

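The reader is out of its stand and in the jaws, with the tip at zoom (455,252). The stack is standing neatly. Next I turn the reader upright and go above the logger.

```bash
python3 -m crank '{"hand":[255,255,255,255,255],"translation":[[-0.02,0,0.015],[-0.04,0,0.035],[-0.05,-0.003,0.055],[-0.05,-0.003,0.055],[-0.05,-0.003,0.055]],"dr":[[0,0.1,0],[0,0.2,0],[-0.004,0.32,0],[-0.004,0.404,0],[-0.004,0.404,0]]}'
python3 -c "
from h import *
cams.get_image('scene');go([.631,.083,.31],down(126.2))"
```

```text
time_s: 22.55
position: [0.437, 0.313, 0.3072]
tool_rot: [[-0.006, -0.595, 0.804], [-0.004, 0.804, 0.595], [-1.0, 0.001, -0.007]]
ft_force: [-0.7, 1.0, -2.0]
grip_width: 0.0216
t 22.6 shift [-0.0032 -0.3005  0.0199] dr [ 0.0051 -0.0054 -0.0008] now [0.4363 0.3127 0.3071] F [-0.9 -0.6 -1. ] w 0.0215 q [  23.   18.   67.   -0.   95. -103.]
```

```bash
python3 -m crank '{"hand":[255,255,255,255,255],"translation":[[0,-0.03,0],[0,-0.07,0.005],[-0.003,-0.115,0.01],[-0.003,-0.16,0.015],[-0.003,-0.205,0.02]],"dr":[[0,0,0],[0,0,0],[0,0,0],[0,0,0],[0,0,0]]}'
python3 -m crank '{"hand":[255,255,255,255,255],"translation":[[0,-0.04,0],[0,-0.07,0],[0,-0.09,0],[0,-0.095,0],[0,-0.095,0]],"dr":[[0,0,0],[0,0,0],[0,0,0],[0,0,0],[0,0,0]]}'
python3 - <<'E'
from h import *
im,d,c=snap("wrist","w11");si,sd,sc=snap("scene","s2")
go([.631,.083,.31],down(126.2));s=sensors.observe()
W=cloud(d,c);Q=(W-s["position"])@s["tool_rot"]
m=(abs(Q[...,1])<.025)&(abs(Q[...,2])<.03)&(Q[...,0]>-.01)&(Q[...,0]<.1)&(d>0);v,u=np.nonzero(m);print(len(u),u.min(),u.max(),v.min(),v.max())
for x in np.arange(-.005,.09,.01):
    k=abs(Q[m][:,0]-x)<.004
    if k.sum()>3:q=Q[m][k];print(x.round(3),k.sum(),"y",q[:,1].min().round(4),q[:,1].max().round(4),"z",np.percentile(q[:,2],[2,50]).round(4))
b=cv2.resize(im[60:240,160:360],(400,360),interpolation=cv2.INTER_CUBIC);a=cv2.resize(si[90:210,200:333],(400,360),interpolation=cv2.INTER_CUBIC);cv2.imwrite("pics/pair.png",np.hstack([b,a]))
E
```

```text
time_s: 23.1
position: [0.5742, 0.158, 0.3113]
tool_rot: [[-0.003, -0.595, 0.804], [-0.002, 0.804, 0.595], [-1.0, 0.0, -0.003]]
ft_force: [0.5, 0.8, -1.0]
grip_width: 0.022
time_s: 23.6
position: [0.6301, 0.0831, 0.311]
tool_rot: [[-0.004, -0.594, 0.804], [-0.002, 0.805, 0.594], [-1.0, 0.001, -0.004]]
ft_force: [0.4, 1.0, -1.1]
grip_width: 0.0219
t 23.7 shift [ 0.0016 -0.0017  0.0002] dr [ 0.0058 -0.0035 -0.0004] now [0.6299 0.0842 0.3116] F [-0.5  0.3 -1.1] w 0.0216 q [  -3.   29.   49.   -0.  102. -130.]
1318 211 296 197 245
-0.005 393 y -0.0235 0.0227 z [-0.0127 -0.0116]
0.005 201 y -0.0119 0.0099 z [-0.0127 -0.0121]
0.015 168 y -0.0119 0.0099 z [-0.0126 -0.012 ]
0.025 146 y -0.012 0.0098 z [-0.0127 -0.0121]
0.035 4 y -0.0017 0.0005 z [-0.0097 -0.0094]
0.045 66 y -0.0095 0.0066 z [-0.0095 -0.0085]
0.055 36 y -0.0097 0.0076 z [-0.0091 -0.0081]
0.075 16 y -0.0062 0.0024 z [-0.0049 -0.0041]
```

View pics/pair.png

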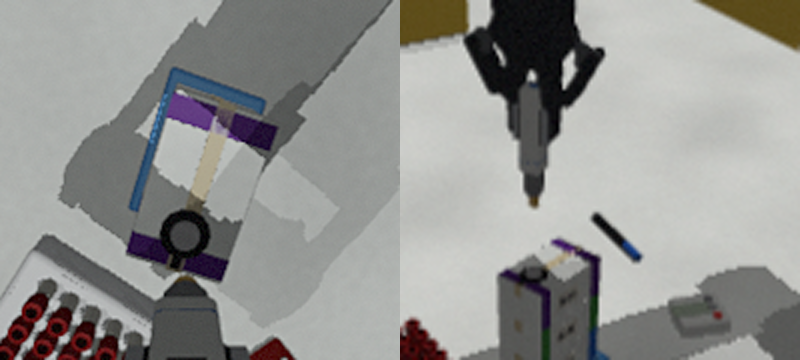

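The left half (wrist) shows the reader upright with its tip at (183,283), short of the button at (185,233). The right half (scene) confirms it is upright above the stack. Now I measure the button in the tool frame.

```bash
cat > m.py <<'E'
from h import *
im,d,c=snap("wrist","w12");s=sensors.observe();W=cloud(d,c);Q=(W-s["position"])@s["tool_rot"]
m=(abs(W[...,2]-.1608)<.003)&(np.hypot(W[...,0]-.6311,W[...,1]-.0831)<.03);P=Q[m].astype(np.float32)
(cy,cz),r=cv2.minEnclosingCircle(P[:,1:]*1000);print("button tool",np.median(P[:,0]).round(4),cy.__round__(2),cz.__round__(2),"r",round(r,2),len(P),W[m].mean(0).round(4))
m=(abs(Q[...,1])<.02)&(abs(Q[...,2])<.02)&(d>0)
k=m&(Q[...,0]>.066)&(Q[...,0]<.085);print("tip",k.sum(),Q[k].min(0).round(4),Q[k].max(0).round(4))
k=m&(Q[...,0]>0)&(Q[...,0]<.03)&(abs(Q[...,1])<.015);print("body y",np.percentile(Q[k][:,1],[1,99]).round(4),"z",np.median(Q[k][:,2]).round(4))
go([.631,.083,.3],down(126.2))
E
python3 m.py
```

```text
button tool 0.1512 -1.79 0.39 r 7.81 149 [0.6307 0.0828 0.1605]
tip 27 [ 0.0684 -0.0052 -0.0047] [ 0.0721  0.0042 -0.0019]
body y [-0.0107  0.0106] z -0.0117
t 23.75 shift [ 0.0117 -0.0018  0.0001] dr [ 0.0061 -0.0035 -0.0002] now [0.6299 0.0844 0.3117] F [ 0.7  0.6 -0.7] w 0.0216 q [  -3.   29.   49.   -0.  102. -130.]
```

```bash
python3 -m crank '{"hand":[255,255,255,255,255],"translation":[[0.02,-0.0015,-0.0009],[0.04,-0.0015,-0.0009],[0.055,-0.0015,-0.0009],[0.062,-0.0015,-0.0009],[0.062,-0.0015,-0.0009]],"dr":[[0,-0.003,0],[0,-0.003,0],[0,-0.003,0],[0,-0.003,0],[0,-0.003,0]]}'
python3 -m crank '{"hand":[255,255],"translation":[[0,0,0],[0,0,0]],"dr":[[0,0,0],[0,0,0]]}'
python3 m.py
```

```text
time_s: 24.25
position: [0.6301, 0.0822, 0.2489]
tool_rot: [[-0.002, -0.595, 0.804], [-0.0, 0.804, 0.595], [-1.0, 0.001, -0.002]]
ft_force: [0.7, 0.8, -0.7]
grip_width: 0.0217
time_s: 24.45
position: [0.6309, 0.0816, 0.2504]
tool_rot: [[0.001, -0.595, 0.804], [-0.0, 0.804, 0.595], [-1.0, -0.001, 0.0]]
ft_force: [0.3, -0.4, -1.3]
grip_width: 0.0216
button tool 0.0897 1.0 0.94 r 7.89 167 [0.6292 0.0818 0.1604]
tip 27 [ 0.0679 -0.005  -0.0044] [ 0.0717  0.0044 -0.0015]
body y [-0.0106  0.0107] z -0.0116
t 24.5 shift [-0.0497  0.0011  0.001 ] dr [0.005  0.0003 0.0008] now [0.6309 0.0815 0.2503] F [ 0.2  0.1 -1.3] w 0.0216 q [  -3.   30.   57.   -0.   93. -130.]
```

```bash
python3 -m crank '{"hand":[255,255,255,255,255],"translation":[[0.006,0.001,-0.0003],[0.011,0.001,-0.0003],[0.013,0.001,-0.0003],[0.013,0.001,-0.0003],[0.013,0.001,-0.0003]],"dr":[[0,0,0],[0,0,0],[0,0,0],[0,0,0],[0,0,0]]}'
python3 m.py
```

```text
time_s: 25.0
position: [0.6299, 0.082, 0.2364]
tool_rot: [[-0.001, -0.595, 0.804], [-0.0, 0.804, 0.595], [-1.0, 0.0, -0.001]]
ft_force: [-0.6, -0.3, -1.4]
grip_width: 0.0216
button tool 0.076 0.54 0.4 r 7.9 84 [0.6272 0.0804 0.1604]
tip 1374 [ 0.0679 -0.02   -0.0199] [0.085 0.02  0.02 ]
body y [-0.0106  0.0107] z -0.0117
t 25.05 shift [-0.0635  0.0002  0.0014] dr [ 0.0048 -0.0008 -0.0001] now [0.6299 0.082  0.2365] F [ 0.2  0.5 -1.5] w 0.0212 q [  -3.   30.   59.   -0.   91. -130.]
```

```bash
cat > f.py <<'E'
from h import *
F=[];p=[]
for i in range(4):
    cams.get_image("scene");s=sensors.observe();F.append(s["ft_force"]);p.append(s["position"])
print("F",np.mean(F,0).round(2),"p",np.mean(p,0).round(4))
E
python3 f.py
python3 -m crank '{"hand":[255,255,255],"translation":[[0.001,0.0005,-0.0007],[0.002,0.0005,-0.0007],[0.002,0.0005,-0.0007]],"dr":[[0,0,0],[0,0,0],[0,0,0]]}' >/dev/null;python3 f.py
python3 -m crank '{"hand":[255,255],"translation":[[0.001,0,0],[0.001,0,0]],"dr":[[0,0,0],[0,0,0]]}'>/dev/null;python3 f.py
python3 -m crank '{"hand":[255,255],"translation":[[0.001,0,0],[0.001,0,0]],"dr":[[0,0,0],[0,0,0]]}'>/dev/null;python3 f.py
```

```text
F [-0.02 -0.13 -1.06] p [0.6299 0.082  0.2365]
F [ 0.3  -0.04 -0.67] p [0.629  0.082  0.2343]
F [ 0.09  0.22 -1.32] p [0.629  0.082  0.2333]
F [0.06 0.01 0.42] p [0.629  0.082  0.2325]
```

```bash
python3 -m crank '{"hand":[255,255,255],"translation":[[0.001,0,0],[0.002,0,0],[0.002,0,0]],"dr":[[0,0,0],[0,0,0],[0,0,0]]}'>/dev/null;python3 f.py;python3 f.py
python3 -m crank '{"hand":[255,255,255],"translation":[[0.001,0,0],[0.001,0,0],[0.001,0,0]],"dr":[[0,0,0],[0,0,0],[0,0,0]]}'>/dev/null;python3 f.py;python3 f.py; python3 m.py
```

```text
F [ 0.46 -0.2   0.42] p [0.629  0.082  0.2304]
F [ 0.06 -0.19 -0.01] p [0.629  0.082  0.2304]
F [0.33 0.12 1.24] p [0.629  0.082  0.2294]
F [ 0.84 -0.09  0.95] p [0.629  0.082  0.2294]
button tool 0.0687 -0.34 -0.4 r 7.25 52 [0.6263 0.0793 0.1604]
tip 1406 [ 0.0671 -0.0199 -0.02  ] [0.079  0.0199 0.02  ]
body y [-0.0107  0.0107] z -0.0116
t 28.0 shift [-0.0707 -0.0004  0.0021] dr [ 0.0048 -0.0009 -0.0002] now [0.629  0.082  0.2293] F [0.8 0.9 0.9] w 0.0211 q [  -3.   31.   60.   -0.   90. -130.]
```

```bash
python3 - <<'E'
from h import *
im,d,c=snap("wrist","w13");si,sd,sc=snap("scene","s3");ti,td,tc=snap("top","top2")
W=cloud(d,c);r=lid(W,(.606,.074),.153,.065,.004);print(r)
b=cv2.resize(im[60:260,140:360],(400,364),interpolation=cv2.INTER_CUBIC);a=cv2.resize(si[90:235,190:349],(400,364),interpolation=cv2.INTER_CUBIC);cv2.imwrite("pics/pair2.png",np.hstack([b,a]))
E
```

```text
([0.6062, 0.0748], 18.6, (99.8, 60.7), np.float64(0.1528), 7153)
```

View pics/pair2.png

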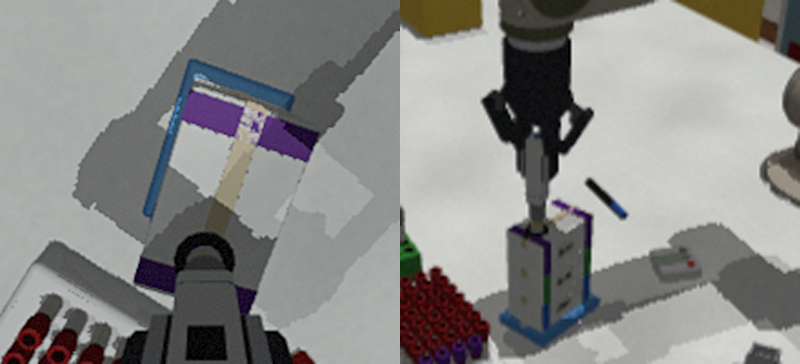

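The reader stands upright with its tip on the button and the column is undisturbed. The lid centre implies a button at (0.6308, 0.0831) and the tip is at about (0.630, 0.083).

```bash
python3 f.py; python3 -c "
from rig import env
print(env.close_job())"
```

```text
F [0.92 0.17 1.03] p [0.629  0.082  0.2294]
the job is handed in; nothing more can be done
None
```

I stacked the green carton on the blue one and the purple one, logger up, on top. Both were lowered until contact before I let go. I then drew the reader from its stand and handed the job in at about 28 s of robot time, still pressing its tip on the logger button.

**Stack:** After each placing, the green carton measured within about 2 mm of the blue one, and the purple within about 1 mm of the green. Yaw agreed to about 1°. A final look under the reader showed the column had not moved.

**Reader:** It is upright to well under 1°, and its tip is about 1 mm from the button's centre.

**Press:** The push rose by about 2.2 N on contact. That and the height drop both suggest the tip is about 4 to 4.5 mm in, against a 9 mm stop. The force readings were noisy, by a few tenths of a newton, and the tip's travel was inferred rather than seen directly.

**Disagreement between checks:** The last direct look at the button was partly hidden by the reader, so its centre then read 1 to 2 mm off. I relied on the earlier clear view and the carton's edges, which agreed with each other.

**Not checked:** I did not re-measure the racks and other items at the end. No move went near them, and none looked disturbed in the parts of the last pictures I viewed.

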